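# Slide a UV lamp rod home into a water-treatment reactor

### The job

Refit the UV lamp: take the lamp rod from its white cradle, slide its white nose partway into the reactor's blue gland, let go, take hold again further back near the orange tail, and push it gently home until the hidden spring contact at the bottom of the bore pushes back with about 4 N on top of the sliding drag (12 N would break it). Then let go, so that the rod stays home by itself. Do not force the rod sideways in the bore, and leave the other things on the bench where they are.

Things in the scene. Friction and masses are not known exactly. Their poses are not given: they have to be found in the camera images.
- lamp: UV lamp rod, straight and round, diameter 16 mm, length 240 mm, 160 g: white ceramic nose, clear glass middle, orange tail 35 mm long (two thin black/steel bands are paint-thin). Origin on its axis at its middle (near its centre of mass); +x along the rod to the nose. It starts lying level in the cradle, axis 50 mm above the table, held only by its weight.
- nose (a point): tip of the lamp rod's white nose, on the rod axis, 120 mm ahead of its middle. The nose tapers from 16 mm diameter to 8 mm at the tip over its last 14 mm.
- tail (a point): flat orange end of the lamp rod, on the rod axis, 120 mm behind its middle. When the lamp is home it stands 49 to 83 mm out of the gland.
- cradle: white plastic lamp cradle, fixed, base 200 x 50 x 10 mm with two saddles 80 mm either side of its middle, 16 mm wide along the rod, 30 mm across, tops 48 mm above the table (2 mm below the rod's axis); the rod is free between the saddles. Origin on the table under its middle, +x along the rod towards the nose.
- reactor: bench UV reactor, fixed: level steel chamber (diameter 76 mm, end cap 88) with a slim blue gland tube (outer diameter 34, 60 mm long) sticking out in front. Origin on the table under the gland's mouth; +x: the way the rod goes in. Chamber 60 to 240 mm behind the mouth, axis 85 mm high; two water ports rise to 155 mm height, 115 and 180 mm behind the mouth.
- mouth (a point): centre of the gland's open mouth, on the bore axis, 85 mm above the table, +x into the bore. The bore is round and level, 18 mm in diameter for the first 60 mm, then 20 mm. Wall loads, the seal's squeeze (20 N) included, above 40 N in all count as forcing the rod.
- seal (a point): point on the bore axis 28 mm inside the mouth, where a sprung rubber seal presses on the rod from above with about 9 N. It lifts 3 mm as the nose passes; past it the rod slides with a drag of 5 to 15 N (it differs each time, steady once past) and stays where it is left, its free end drooping or leaning up to 2 degrees while less than half in.
- socket: lamp socket at the bore's bottom, fixed; origin and axes as the reactor (no clue to the depth). In it is a hidden 15 mm brass spring contact on the bore axis with its free face at an unknown depth, 156 to 186 mm from the mouth: find it by feel. It resists with 1 N plus 1.5 N per mm. 4 N is right, 2 to 8.5 N works, 12 N breaks it; the drag hides a part of it once the rod stops.
- sample_a: white-capped clear sample bottle with a red dot, 52 mm diameter, 108 mm tall; origin under its base. Leave alone.
- sample_b: second sample bottle, the same. Leave alone.
- sample_c: third sample bottle, the same. Leave alone.
- amber: amber reagent bottle, 56 mm diameter, 130 mm tall, origin under its base. Leave alone.
- beaker: glass beaker, 70 mm diameter, 90 mm tall, origin under its base. Leave alone.
- oring: spare blue gland ring lying flat, 44 mm diameter, 12 mm thick, origin under it. Leave alone.
- spanner: steel spanner lying on the bench, 160 mm long, origin under its middle. Leave alone.
Mind the look-alikes: they are no part of the job. Leave any red look-alike of the lamp alone.

How it is judged:
On the way, in this order (a step that is already met when the one before it is completed fails the run):
1. the lamp's nose is partway into the bore (50 to 140 mm) and the gripper has let go of it (x of nose in the frame of mouth between 0.05 and 0.14 m and contact force between the fingers and lamp below 0.2 N and y of nose in the frame of mouth between -0.004 and 0.004 m and z of nose in the frame of mouth between -0.004 and 0.004 m), for 0.2 s.
2. the lamp is held again, more than 40 mm behind its middle, with its nose still less than 150 mm in (x of the grasp point in the frame of lamp below -0.04 m and contact force between the fingers and lamp above 2 N and x of nose in the frame of mouth below 0.15 m and y of nose in the frame of mouth between -0.004 and 0.004 m and z of nose in the frame of mouth between -0.004 and 0.004 m), for 0.1 s.
At the end, for the whole second after the job is handed in: the lamp is in the bore, nose first and within 4 mm of the bore axis, more than 150 mm deep, released and at rest, pressing the spring contact of the socket with 2 to 8.5 N (contact force between lamp and socket between 2 and 8.5 N and x of nose in the frame of mouth above 0.15 m and linear speed of lamp below 0.01 m/s and contact force between the fingers and lamp below 0.2 N and y of nose in the frame of mouth between -0.004 and 0.004 m and z of nose in the frame of mouth between -0.004 and 0.004 m); the robot touches nothing.
It fails at once if the spring contact is pressed with more than 12 N (contact force between lamp and socket above 12 N).
It fails at once if the lamp or the robot loads the reactor with more than 40 N (contact force between any of lamp, the arm, the fingers and reactor above 40 N).
It fails at once if a bystander is moved more than 20 mm (distance of any of sample_a, sample_b, sample_c, amber, beaker, oring, spanner from where it was at the start of the episode above 0.02 m).
It also fails if it takes over 72 s, if anything falls off the work surface, if the arm or the gripper's body presses on something with over 40 N, if the wrist force passes 120 N, or if a joint passes its speed limit or range.

### The arm

A 6-joint arm with a two-finger parallel gripper is mounted at the origin on the work surface. World frame = base frame: x ahead of the robot, y to its left, z up, the work surface at z = 0. Lengths are in m, angles in rad, forces in N, time in s.
With the tool pointing down it reaches from about 0.3 to 0.875 m from the base axis. Payload 6.4 kg.
Tool frame: the origin (TCP) lies at the very end of the fingers, on their centre line; the grasp point (between the pads) lies 19 mm behind it; z points along the fingers, y is the line along which they close (so a half turn about z gives the same grasp; the last joint's range is limited). The gripper opens to 85 mm and grips with 20 to 120 N. Pads are 22 mm wide; open, the fingers measure 114 mm over their backs; the gripper's body (76 mm by 85 mm) begins 54 mm behind the grasp point. The pads swing forward as they close: fully open they stand 13 mm farther back than shut.
Start: joints at [1.144, 0.181, 1.607, -0, 1.354, -0.206], TCP at [0.126, 0.561, 0.231] pointing down, gripper open.
Joint ranges: [-2.99, 2.99], [-0.89, 2.07], [0.3, 2.58], [-1.14, 4.28], [0, 2.63], [-3.12, 3.12]. Speed limits (rad/s): [2.57, 2.57, 3.01, 3.14, 3.14, 3.14].

### API

Orientations are given as a unit quaternion [w, x, y, z].
In Python, from bench import get_obs, optics, workorder gives the robot as it stands.
- The arm moves only by the shell command python3 -m jog, which reads ROWS from standard input. ROWS is a JSON list of rows, 1 to 10 of them, each of 7 numbers: dx, dy, dz in parts of the range, where 1.0 means 0.6 m, then a rotation vector rx, ry, rz in shares of pi rad (1.0 is pi rad), then the opening from 0.0 (shut) to 1.0 (fully open); each row is the pose to reach, as a shift and turn from the pose commanded when the command began, along the tool's axes at that moment; what a row does not reach only later rows make up. A row lasts 1/8 s, in which the tool goes at most 0.0625 m and 0.188 rad, less where a joint would pass 70% of its speed; a pose out of reach is approached as far as the arm can. The fingers move at their own pace and stop on an object; the grip force is fixed at half the most. Time passes only in rows, so rows that do not move let the fingers close. It prints the time, the measured TCP pose, the force, the opening and the grip force at its end. No shift or turn number may pass 1 either way. Input that does not fit is refused with a message, and nothing moves.
- get_obs(): the state, without advancing time (a new reading comes with each control period).
- optics.camera(name): name is "side" or "top" or "wrist"; returns (picture, depth): 400x640x3 uint8, blue, green, red; 400x640 float32, m along the optical axis (not along the pixel's ray), 0 where there is no reading.
- optics.camera_params(name): a dict with "fovy" (degrees; the focal length in pixels is half the picture's height over the tangent of half this angle, whatever the lens; pixels are square), "cx", "cy" (the principal point, pixels), "view" (4x4, takes a point from world to camera coordinates). Camera axes: x right, y up, looking along -z (the intrinsics and any distortion apply to the point x, -y, -z); pixel columns grow to the right and rows downward; lengths in m; the calibration is good to about 2 mm. A picture is of the moment at which its call begins: read the wrist's pose just before it. camera_params takes no time and is no camera call; for the wrist camera it gives the pose at the moment of the call.
- workorder.hand_in(): hands the job in; it is judged then, once.
The state is a dict: "time_s": time; "q": joint angles; "dq": joint speeds; "joint_efforts": joint torques, N m; "eef_pos": TCP position; "eef_rot": TCP orientation; "wrist_force": force on the tool from outside, world axes, zero at the start; "torque": the same for the moment, N m; "opening": opening from 0.0 (shut) to 1.0 (fully open); "grasp_force": force on a finger pad.
Only numpy, scipy, OpenCV 4.12 (cv2) and the standard library are available. Lean on these libraries where they do the work, as an engineer would, in place of code of your own. Each camera call takes 0.05 s, during which the arm holds its last target. There are 200 camera calls.

## Working session

There is one attempt and no reset: what is moved stays moved. The work goes in short steps, Python scripts to look and compute and a shell command to move; the robot and the scene stay as the last step left them, time stands still between calls to the robot, and variables do not carry over. Pictures are saved under pics/ and viewed, at most 10 in all, crops included, and the job is handed in when it is done.

```bash
ls; mkdir -p pics; python3 - <<'E'
from bench import get_obs, optics
import cv2, numpy as np
print(get_obs())
for n in("top","side"):
    p,d=optics.camera(n); cv2.imwrite(f"pics/{n}0.png",p); np.save(f"pics/{n}0.npy",d)
    c=optics.camera_params(n); print(n,c); print((d>0).mean(),d[d>0].min(),d.max())
E
```

```text
pics
{'time_s': 0.0, 'q': array([ 1.14367002e+00,  1.81530499e-01,  1.60803794e+00,  1.42145833e-05,
        1.35380280e+00, -2.06297526e-01]), 'dq': array([-0.00064588, -0.00039926, -0.00093262, -0.0009046 ,  0.00179695,
        0.00011297]), 'joint_efforts': array([-2.46575974e-04, -4.44887531e+01, -3.51330936e+01, -2.60715797e-04,
        9.27818357e-03, -1.01459926e-05]), 'eef_pos': array([0.1256843 , 0.56051496, 0.23037562]), 'eef_rot': array([-2.83557736e-04,  1.10191658e-01,  9.93909959e-01, -8.42899138e-04]), 'wrist_force': array([-0.32882282, -0.08373875,  0.12180325]), 'torque': array([ 0.03253579,  0.00787819, -0.0256982 ]), 'grasp_force': 0.0, 'opening': 1.0033187123748741}
top {'fovy': 46.160919535803025, 'cx': 315.4047256839166, 'cy': 198.61723181853242, 'view': array([[-0.007114  , -0.99993426, -0.00899256,  0.03077874],
       [ 0.99610945, -0.00787614,  0.08777198, -0.52728771],
       [-0.08783704, -0.00833317,  0.9961    , -1.59656935],
       [ 0.        ,  0.        ,  0.        ,  1.        ]])}
0.996109375 0.9445961 2.5313582
side {'fovy': 53.48823013300206, 'cx': 321.6835650444514, 'cy': 198.71302354997837, 'view': array([[ 0.97276476, -0.23164489, -0.00832819, -0.48611314],
       [ 0.18003327,  0.73242096,  0.65661828, -0.13571451],
       [-0.14600253, -0.64023448,  0.75417709, -1.03929891],
       [ 0.        ,  0.        ,  0.        ,  1.        ]])}
0.99627734375 0.69045144 3.080411
```

View pics/top0.png

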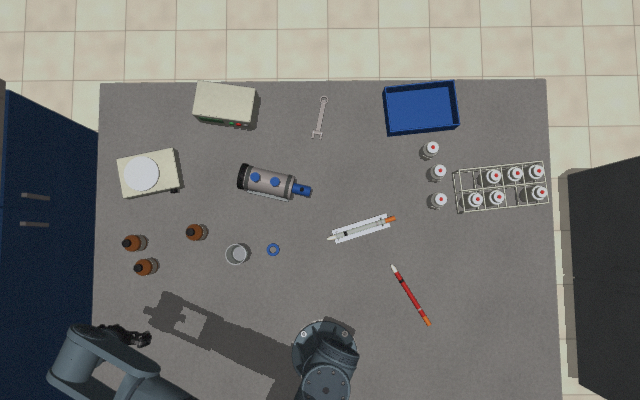

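View pics/side0.png

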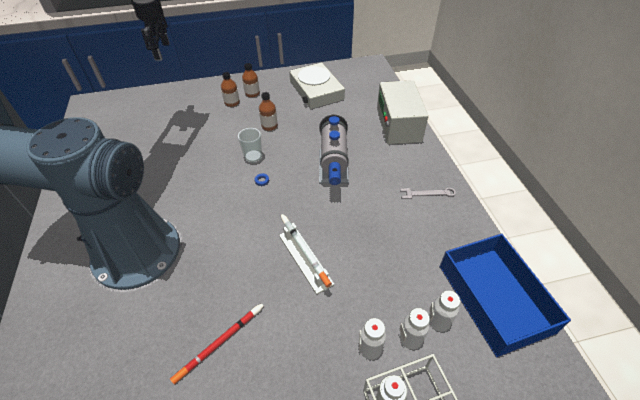

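Candidates in the top view: the clear rod in the white cradle, with nose at (330,238) and orange tail at (393,219), and a red rod lying on the bench at about (410,295). The cradled one fits: it has a white nose and clear middle and lies in the cradle, while the red one is the look-alike. The reactor's gland mouth is at about (312,191). I'll confirm this in one crop and measure.

```bash
cat > h.py <<'E'
import numpy as np, cv2
from scipy.spatial.transform import Rotation as R
from bench import get_obs, optics
def cam(n):
    c=optics.camera_params(n); f=200/np.tan(np.radians(c["fovy"])/2); return c,f
def ray(n,u,v,c=None):
    c=c or optics.camera_params(n); f=200/np.tan(np.radians(c["fovy"])/2)
    V=np.array(c["view"]); d=np.array([(u-c["cx"])/f,-(v-c["cy"])/f,-1]); 
    return -V[:3,:3].T@V[:3,3], V[:3,:3].T@d
def onz(n,u,v,z,c=None):
    o,d=ray(n,u,v,c); return o+d*(z-o[2])/d[2]
def cloud(n,d,c=None):
    v,u=np.mgrid[:400,:640]; c=c or optics.camera_params(n); o,_=ray(n,0,0,c)
    f=200/np.tan(np.radians(c["fovy"])/2); V=np.array(c["view"])
    P=np.stack([(u-c["cx"])/f,-(v-c["cy"])/f,-np.ones_like(u,float)],-1)*d[...,None]
    return P@V[:3,:3]+o
def rot():
    q=get_obs()["eef_rot"]; return R.from_quat([q[1],q[2],q[3],q[0]]).as_matrix()
E
python3 - <<'E'
from h import *
t=cv2.imread("pics/top0.png"); s=cv2.imread("pics/side0.png"); dt=np.load("pics/top0.npy"); ds=np.load("pics/side0.npy")
for n,im,d,(x0,x1,y0,y1) in(("top",t,dt,(375,405,205,235)),("side",s,ds,(310,340,265,295))):
    h=cv2.cvtColor(im,cv2.COLOR_BGR2HSV); m=cv2.inRange(h,(5,150,120),(20,255,255)); k=np.zeros_like(m);k[y0:y1,x0:x1]=1;m*=k
    ys,xs=np.nonzero(m); print(n,"orange",len(xs),xs.mean(),ys.mean(),onz(n,xs.mean(),ys.mean(),.053)); 
    P=cloud(n,d); print(" depth med",np.median(P[m>0],0))
    b=cv2.inRange(h,(100,120,40),(125,255,255)); 
    k=np.zeros_like(b)
    if n=="top":k[180:200,290:318]=1
    else:k[160:190,322:348]=1
    b*=k; Q=P[(b>0)]; print(" blue",len(Q),Q.min(0),Q.max(0),Q.mean(0))
    ys,xs=np.nonzero(b);print(" px",xs.min(),xs.max(),ys.min(),ys.max(),"table z",np.median(P[250:300,300:370,2] if n=="top" else P[200:250,380:420,2]))
print("nose top",onz("top",328.5,238.5,.05),"nose side",onz("side",284.5,217,.05))
a=cv2.resize(t[170:335,230:440],None,fx=3.6,fy=3.6,interpolation=cv2.INTER_CUBIC); cv2.imwrite("pics/crop1.png",a)
E
```

```text
top orange 40 389.875 218.875 [ 0.45436443 -0.22393429  0.053     ]
 depth med [ 0.45378439 -0.22282662  0.05604931]
 blue 164 [0.53373784 0.04370512 0.079578  ] [0.57432048 0.10351631 0.10958504] [0.5518261  0.07430548 0.09876034]
 px 292 310 183 195 table z 0.00021105865126325174
side orange 80 324.5 278.7625 [ 0.45285253 -0.22692147  0.053     ]
 depth med [ 0.45247085 -0.22897396  0.05641598]
 blue 229 [0.53154905 0.03847965 0.06894057] [0.57285222 0.10098669 0.10534792] [0.5507126  0.06192368 0.09373777]
 px 329 340 162 184 table z -0.00010668059619534098
nose top [ 0.38994779 -0.01655518  0.05      ] nose side [ 0.39423294 -0.02217024  0.05      ]
```

View pics/crop1.png

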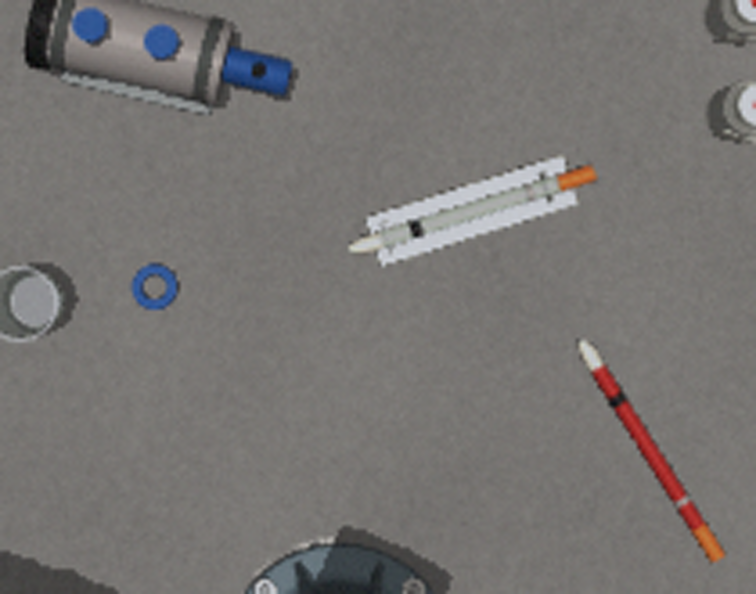

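The crop confirms it: the clear rod with white nose at crop (348,246) and orange tail at (596,174) lies in the cradle. The red look-alike lies apart at (580–720, 340–560). The gland mouth is at crop (293,80).

```bash
cat >> h.py <<'E'
def go(p=None,yaw=None,zt=None):
    "print move in tool axes: TCP target p, target yaw (deg) of tool y axis (mod 180)"
    o=get_obs(); M=rot(); y=np.degrees(np.arctan2(M[1,1],M[0,1])); s=""
    if p is not None: s+=f"d={np.round(M.T@(np.array(p)-o['eef_pos']),4)} "
    if yaw is not None:
        dy=(yaw-y+90)%180-90; Z=R.from_euler('z',yaw if abs((yaw-y+180)%360-180)<=90 else yaw+180,degrees=True).as_matrix()@np.array([[0,1,0],[1,0,0],[0,0,-1.]])@np.diag([-1,1,1])
        Z=np.column_stack([np.cross(Z[:,0]*0+[np.cos(np.radians(y+dy)),np.sin(np.radians(y+dy)),0],[0,0,-1]),[np.cos(np.radians(y+dy)),np.sin(np.radians(y+dy)),0],[0,0,-1]])
        s+=f"rv={np.round(R.from_matrix(M.T@Z).as_rotvec(),4)} yawnow={y:.2f}"
    print(s)
E
python3 - <<'E'
from h import *
c=optics.camera_params("wrist"); V=c["view"]; o=-V[:3,:3].T@V[:3,3]; M=rot()
print("cam in tool",M.T@(o-get_obs()["eef_pos"]),"look",M.T@(-V[2,:3]),"imgup",M.T@V[1,:3],c["fovy"])
go([.47,-.0,.28],16.9); go([.426,-.133,.23],16.9)
E
```

```text
cam in tool [ 7.34909249e-02  1.26252538e-04 -1.41621808e-01] look [-2.90143796e-01  5.97386593e-04  9.56982874e-01] imgup [9.56982862e-01 8.24870580e-04 2.90143277e-01] 64.36094560357832
d=[-0.4587 -0.4716 -0.049 ] rv=[-1.600e-03  5.000e-04  1.055e+00] yawnow=77.35
d=[-0.4449 -0.611   0.0013] rv=[-1.600e-03  5.000e-04  1.055e+00] yawnow=77.35
```

```bash
python3 - <<'E'
from h import *
go([.547,.045,.26],-11)
E
```

```text
d=[-0.524  -0.4108 -0.0291] rv=[-1.500e-03  9.000e-04  1.542e+00] yawnow=77.35
```

Careful with the scale: shifts go in shares of 0.6 m and turns go in shares of pi rad. That gives: -0.524 m / 0.6 = -0.8733, -0.06 m / 0.6 = -0.1, 1.542 rad / 3.1416 = 0.4908.

```bash
echo '[[-0.1, -0.0667, -0.05, 0, 0, 0.0509, 1], [-0.1833, -0.1417, -0.05, 0, 0, 0.105, 1], [-0.275, -0.2083, -0.05, 0, 0, 0.1592, 1], [-0.3583, -0.275, -0.05, 0, 0, 0.2133, 1], [-0.4417, -0.35, -0.05, 0, 0, 0.2674, 1], [-0.5333, -0.4167, -0.05, 0, 0, 0.3215, 1], [-0.6167, -0.4833, -0.05, 0, 0, 0.3756, 1], [-0.7, -0.55, -0.05, 0, 0, 0.4297, 1], [-0.7917, -0.6167, -0.05, 0, 0, 0.4775, 1], [-0.8733, -0.685, -0.05, 0, 0, 0.4908, 1]]' | python3 -m jog
python3 - <<'E'
from h import *
go([.547,.045,.26],-11)
E
```

```text
time_s: 1.35
eef_pos: [0.5192, 0.0796, 0.261]
eef_rot: [-0.0, 0.773, 0.635, 0.0]
wrist_force: [0.8, 0.6, 0.2]
opening: 0.998
grasp_force: 0.0
d=[-0.0286  0.034   0.001 ] rv=[-0.0002 -0.0002 -0.0029] yawnow=-11.17
```

In the tool's units: 0.034 m / 0.6 = 0.0567, -0.028 m / 0.6 = -0.0467.

```bash
echo '[[-0.0467, 0.0567, 0, 0, 0, 0, 1], [-0.0467, 0.0567, 0, 0, 0, 0, 1], [-0.0467, 0.0567, 0, 0, 0, 0, 1]]' | python3 -m jog
python3 - <<'E'
from h import *
print(get_obs()["wrist_force"],get_obs()["eef_pos"])
c=optics.camera_params("wrist");p,d=optics.camera("wrist"); cv2.imwrite("pics/w1.png",p); np.save("pics/w1.npy",d); np.save("pics/w1c.npy",c,allow_pickle=True)
P=cloud("wrist",d,c); h=cv2.cvtColor(p,cv2.COLOR_BGR2HSV); m=cv2.inRange(h,(100,120,40),(125,255,255))>0
Q=P[m]; print(len(Q),Q.min(0),Q.max(0)); print("table",np.median(P[np.abs(P[...,2])<.01],0))
E
```

```text
time_s: 1.72
eef_pos: [0.5456, 0.0478, 0.2607]
eef_rot: [-0.001, 0.772, 0.636, -0.0]
wrist_force: [-0.0, 0.6, 0.0]
opening: 1.003
grasp_force: 0.0
[-0.0351137   0.57759376  0.01980898] [0.54563367 0.04778927 0.26065523]
8664 [ 0.32790667 -0.39525635 -0.00284972] [0.91714268 0.19600113 0.40229392]
table [ 0.51468672  0.04120598 -0.00120931]
```

View pics/w1.png

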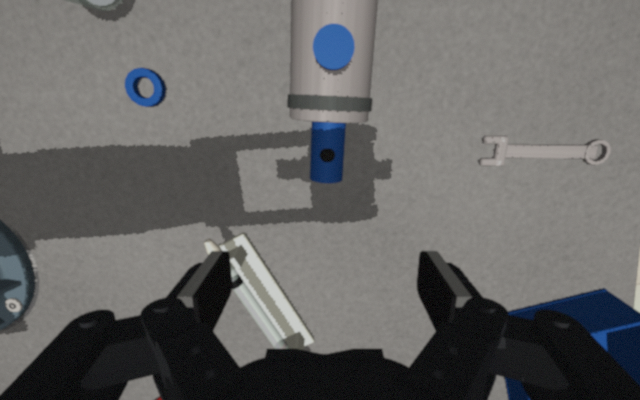

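The wrist view shows the blue gland at cols 311–346, rows 122–182 (mouth at about (327,182)), the chamber above it, and the cradle with lamp at (210–310, 240–350).

```bash
cat > fit.py <<'E'
from h import *
from scipy.optimize import least_squares
def gland(p,d,c,box):
    P=cloud("wrist",d,c); h=cv2.cvtColor(p,cv2.COLOR_BGR2HSV); k=np.zeros(d.shape,bool); k[box[2]:box[3],box[0]:box[1]]=1
    m=(cv2.inRange(h,(100,120,30),(125,255,255))>0)&k&(d>0); m=cv2.erode(m.astype(np.uint8),np.ones((3,3)))>0
    G=P[m]; G=G[(G[:,2]>.07)&(G[:,2]<.115)]
    ch=k0=np.zeros(d.shape,bool); ch[5:90,285:385]=1; C=P[ch]; C=C[(C[:,2]>.095)&(C[:,2]<.128)]
    return G,C,P,m
def axfit(G,C):
    def res(v):
        n=np.array([np.cos(v[1]),np.sin(v[1])]); l=np.array([-n[1],n[0]])
        f=lambda A,r:np.hypot((A[:,:2]-[.55,.07])@l-v[0],A[:,2]-.085-v[2])-r
        return np.r_[f(G,.017),f(C,.038)*.5]
    s=least_squares(res,[0,np.radians(79),0],loss="soft_l1",f_scale=.001); return s.x,res(s.x)
E
python3 - <<'E'
from fit import *
p=cv2.imread("pics/w1.png");d=np.load("pics/w1.npy");c=np.load("pics/w1c.npy",allow_pickle=True).item()
G,C,P,m=gland(p,d,c,(300,360,115,190)); print(len(G),len(C))
for CC in(C,C[:0]):
    v,r=axfit(G,CC); print("off,yaw,dz",v[0],np.degrees(v[1]),v[2],"rms",np.sqrt((r**2).mean()))
    n=np.array([np.cos(v[1]),np.sin(v[1])]);l=np.array([-n[1],n[0]])
    a=(G[:,:2]-[.55,.07])@n; print("ends",np.percentile(a,[0,1,99,100]))
    print("mouth",np.array([.55,.07])+v[0]*l+n*(np.percentile(a,.5)-.001))
# silhouette check: rows where edges of blue
h=cv2.cvtColor(p,cv2.COLOR_BGR2HSV);b=cv2.inRange(h,(100,120,30),(125,255,255))
for y in range(120,186,6):
    x=np.nonzero(b[y,300:360])[0]+300; print(y,x.min() if len(x) else 0,x.max() if len(x) else 0, end=";")
E
```

```text
1454 5372
off,yaw,dz -0.003345321944924829 76.45969486709423 -0.0014064101687896577 rms 0.00039513027180347756
ends [-0.02476269 -0.02401353  0.03015129  0.03045809]
mouth [0.54734637 0.04469264]
off,yaw,dz -0.0033407330634865097 76.4707650145813 -0.0014792436628785414 rms 0.0006322124986898848
ends [-0.02476273 -0.02401244  0.03015099  0.03045597]
mouth [0.54734669 0.04469274]
120 0 0;126 313 344;132 312 344;138 312 343;144 312 343;150 311 343;156 311 342;162 311 342;168 311 341;174 311 341;180 313 340;
```

```bash
python3 - <<'E'
from h import *
go([.426,-.133,.2],16.9)
E
```

```text
d=[-0.2007 -0.0828  0.061 ] rv=[-0.0011 -0.0005 -0.4863] yawnow=-10.96
```

In the tool's units: -0.2 m / 0.6 = -0.3333, -0.15 m / 0.6 = -0.25, -0.486 rad / 3.1416 = -0.1547.

```bash
echo '[[-0.0833, -0.0333, 0.025, 0, 0, -0.0509, 1], [-0.1667, -0.0667, 0.05, 0, 0, -0.1019, 1], [-0.25, -0.1, 0.075, 0, 0, -0.1547, 1], [-0.3333, -0.1383, 0.1017, 0, 0, -0.1547, 1], [-0.3333, -0.1383, 0.1017, 0, 0, -0.1547, 1], [-0.3333, -0.1383, 0.1017, 0, 0, -0.1547, 1]]' | python3 -m jog
cat > lampfit.py <<'E'
from h import *
import sys
def lamp(tag,box,save=True):
    o=get_obs(); c=optics.camera_params("wrist");p,d=optics.camera("wrist"); cv2.imwrite(f"pics/{tag}.png",p); np.save(f"pics/{tag}.npy",d)
    return o,c,p,d
E
python3 - <<'E'
from lampfit import *
o,c,p,d=lamp("w2",None); np.save("pics/w2c.npy",c,allow_pickle=True); print(o["eef_pos"])
P=cloud("wrist",d,c); print(np.median(P[np.abs(P[...,2])<.006],0))
h=cv2.cvtColor(p,cv2.COLOR_BGR2HSV); m=cv2.inRange(h,(5,150,100),(20,255,255)); n,l,s,ce=cv2.connectedComponentsWithStats(m); print([(s[i],ce[i]) for i in range(1,n) if s[i][4]>40])
E
```

```text
time_s: 2.52
eef_pos: [0.4269, -0.1322, 0.2007]
eef_rot: [0.0, 0.596, 0.803, 0.0]
wrist_force: [-0.3, -0.3, -0.6]
opening: 0.996
grasp_force: 0.0
[ 0.42686673 -0.13218254  0.20072136]
[ 0.42337157 -0.12413995 -0.00120015]
[(array([  0, 259,  28,  18, 305], dtype=int32), array([ 11.75081967, 267.99344262])), (array([316, 259,  15,  31, 391], dtype=int32), array([323.00767263, 274.08695652]))]
```

View pics/w2.png

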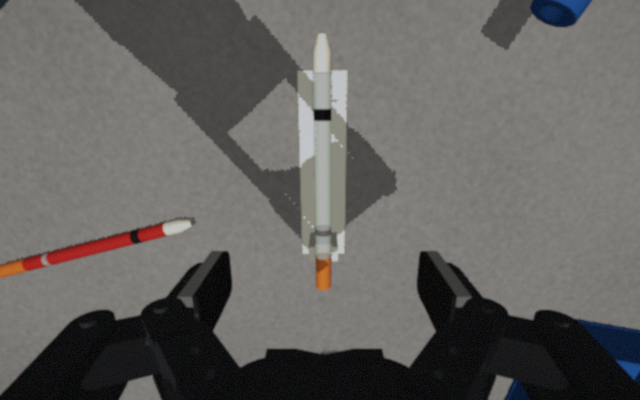

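The wrist view shows the lamp nearly vertical: nose tip at (322,33), tail end at (323,289), the cradle around it, and the red look-alike off to the left.

```bash
python3 - <<'E'
from h import *
c=np.load("pics/w2c.npy",allow_pickle=True).item(); M=rot(); t=get_obs()["eef_pos"]
N=onz("wrist",322,33,.049,c); T=onz("wrist",323,289.5,.049,c); print(N,T,np.linalg.norm(N-T),np.degrees(np.arctan2(*(N-T)[1::-1])))
O=onz("wrist",323,274,.05,c)
for q in(N,T): print("tool",M.T@(q-t))
u=(N-T)/np.linalg.norm(N-T); mid=(N+T)/2; print("mid",mid)
g=mid-.022*u; yaw=np.degrees(np.arctan2(u[1],u[0]))-90; go([g[0],g[1],.031],yaw); print(c["cx"])
E
```

```text
[ 0.38906793 -0.01072611  0.049     ] [ 0.46076188 -0.24559302  0.049     ] 0.2455656480527889 106.97499297064837
tool [ 0.12720557 -0.00141094  0.15181494]
tool [-0.11835998 -0.0012431   0.15196429]
mid [ 0.42491491 -0.12815957  0.049     ]
d=[-0.0176 -0.0013  0.1699] rv=[ 0.0011  0.0006 -0.0007] yawnow=16.94
324.0061283927417
```

In the tool's units: 0.17 m / 0.6 = 0.2833, 0.05 m / 0.6 = 0.0833.

```bash
echo '[[-0.0167, -0.0017, 0.0833, 0, 0, 0, 1], [-0.03, -0.0017, 0.1667, 0, 0, 0, 1], [-0.03, -0.0017, 0.25, 0, 0, 0, 1], [-0.03, -0.0017, 0.2833, 0, 0, 0, 1], [-0.03, -0.0017, 0.2833, 0, 0, 0, 0.4], [-0.03, -0.0017, 0.2833, 0, 0, 0, 0.1], [-0.03, -0.0017, 0.2833, 0, 0, 0, 0], [-0.03, -0.0017, 0.2833, 0, 0, 0, 0], [-0.03, -0.0017, 0.2833, 0, 0, 0, 0], [-0.03, -0.0017, 0.2833, 0, 0, 0, 0]]' | python3 -m jog
```

```text
time_s: 3.82
eef_pos: [0.4319, -0.151, 0.0315]
eef_rot: [0.001, 0.596, 0.803, 0.0]
wrist_force: [0.4, 2.0, 6.4]
opening: 0.161
grasp_force: 58.4
```

In the tool's units: -0.08 m / 0.6 = -0.1333, -0.04 m / 0.6 = -0.0667.

```bash
echo '[[0, 0, -0.0667, 0, 0, 0, 0], [0, 0, -0.1333, 0, 0, 0, 0], [0, 0, -0.1333, 0, 0, 0, 0], [0, 0, -0.1333, 0, 0, 0, 0]]' | python3 -m jog
python3 - <<'E'
from h import *
print(get_obs()["wrist_force"]);go([.5047,-.132,.0665],-13.53)
E
```

```text
time_s: 4.32
eef_pos: [0.4304, -0.1503, 0.1098]
eef_rot: [-0.0, 0.596, 0.803, -0.0]
wrist_force: [0.5, -0.3, -2.2]
opening: 0.164
grasp_force: 59.0
[ 0.47134182 -0.28674994 -2.20353725]
d=[-0.004   0.0764  0.0432] rv=[-5.000e-04 -3.000e-04  5.299e-01] yawnow=16.83
```

In the tool's units: 0.076 m / 0.6 = 0.1267, 0.06 m / 0.6 = 0.1, 0.53 rad / 3.1416 = 0.1687.

```bash
echo '[[0, 0.0333, 0, 0, 0, 0.0414, 0], [-0.0067, 0.0667, 0, 0, 0, 0.0828, 0], [-0.0067, 0.1, 0.0167, 0, 0, 0.1273, 0], [-0.0067, 0.1267, 0.0417, 0, 0, 0.1687, 0], [-0.0067, 0.1267, 0.0717, 0, 0, 0.1687, 0], [-0.0067, 0.1267, 0.0717, 0, 0, 0.1687, 0], [-0.0067, 0.1267, 0.0717, 0, 0, 0.1687, 0], [-0.0067, 0.1267, 0.0717, 0, 0, 0.1687, 0]]' | python3 -m jog
python3 - <<'E'
from lampfit import *
o,c,p,d=lamp("w3",None); np.save("pics/w3c.npy",c,allow_pickle=True); print(o["eef_pos"],o["wrist_force"])
go([.5047,-.132,.0665],-13.53)
E
```

```text
time_s: 5.32
eef_pos: [0.505, -0.1328, 0.0679]
eef_rot: [0.001, 0.785, 0.619, 0.0]
wrist_force: [-0.8, -0.8, -2.1]
opening: 0.165
grasp_force: 59.0
[ 0.50497827 -0.13279394  0.06793111] [-0.81434661 -0.79462754 -2.06595133]
d=[ 0.0007 -0.0006  0.0015] rv=[0.0013 0.0004 0.0004] yawnow=-13.51
```

View pics/w3.png

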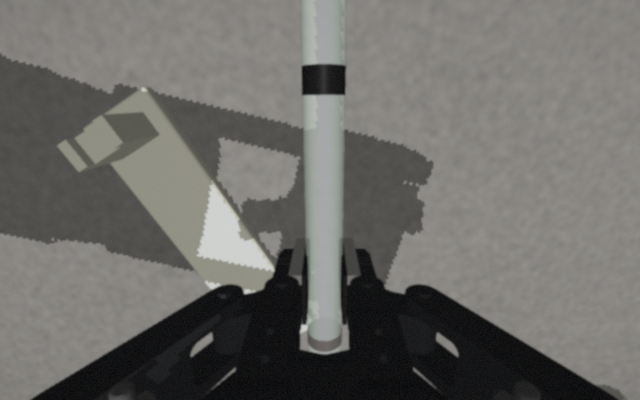

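The rod is held, running up the image at cols 303–345 with its black band at row 80. The nose is out of view above. I'll fit the rod axis in the same camera frame as the gland fit.

```bash
cat > rod.py <<'E'
from h import *
from scipy.optimize import least_squares
def rod(d,c,box=(296,352,5,235),tool=None):
    P=cloud("wrist",d,c)[box[2]:box[3],box[0]:box[1]].reshape(-1,3); 
    P=P[(P[:,2]>tool[2]+.014)]; ctr=np.median(P,0)
    def res(v):
        a=np.array([v[0],1,v[1]]);a/=np.linalg.norm(a); q=P-(ctr+[v[2],0,v[3]]); return np.linalg.norm(np.cross(q,a),axis=1)-.008
    s=least_squares(res,[.24,0,0,-.008],loss="soft_l1",f_scale=.001); v=s.x
    a=np.array([v[0],1,v[1]]);a/=np.linalg.norm(a); return ctr+[v[2],0,v[3]],a,np.sqrt((res(v)**2).mean()),len(P)
def report(pt,a,mouth=np.array([.5473,.0447,.0836]),yaw=np.radians(76.47)):
    n=np.array([np.cos(yaw),np.sin(yaw),0]);l=np.array([-n[1],n[0],0])
    for s in(-.05,0,.03):   # offset of rod axis line from bore axis at depth s
        k=(s-(pt-mouth)@n)/(a@n); q=pt+k*a-mouth; print(f"depth {s}: lat {q@l*1e3:.2f} mm, z {q[2]*1e3:.2f} mm")
    print("yaw",np.degrees(np.arctan2(a[1],a[0])),"pitch",np.degrees(np.arcsin(a[2])))
E
python3 - <<'E'
from rod import *
d=np.load("pics/w3.npy");c=np.load("pics/w3c.npy",allow_pickle=True).item()
o=get_obs(); pt,a,r,n=rod(d,c,tool=o["eef_pos"]); print(pt,a,r,n); report(pt,a); M=rot(); print("tool",M.T@(pt-o["eef_pos"]),M.T@a)
E
```

```text
[ 0.5215886  -0.06515931  0.08509479] [ 2.30648208e-01  9.73037138e-01 -3.62211340e-04] 0.00830289018408456 9673
depth -0.05: lat -0.49 mm, z 1.47 mm
depth 0: lat -0.32 mm, z 1.45 mm
depth 0.03: lat -0.22 mm, z 1.44 mm
yaw 76.66476163029131 pitch -0.020753181501148136
tool [ 0.06960879  0.00027177 -0.01710292] [ 9.99995354e-01 -3.04833896e-03 -5.86430384e-06]
```

In the tool's units: 0.0015 m / 0.6 = 0.0025, -0.0003 m / 0.6 = -0.0005, 0.003 rad / 3.1416 = 0.001.

```bash
echo '[[0, -0.0005, 0.0025, 0, 0, 0.001, 0], [0, -0.0005, 0.0025, 0, 0, 0.001, 0]]' | python3 -m jog; python3 - <<'E'
from rod import *
o=get_obs(); c=optics.camera_params("wrist");p,d=optics.camera("wrist"); print(o["eef_pos"],o["wrist_force"])
pt,a,r,n=rod(d,c,tool=o["eef_pos"]); report(pt,a)
E
echo '[[0.025, 0, 0, 0, 0, 0, 0], [0.05, 0, 0, 0, 0, 0, 0], [0.0633, 0, 0, 0, 0, 0, 0], [0.0733, 0, 0, 0, 0, 0, 0], [0.0733, 0, 0, 0, 0, 0, 0]]' | python3 -m jog
```

```text
time_s: 5.62
eef_pos: [0.5045, -0.1324, 0.0659]
eef_rot: [0.0, 0.786, 0.618, 0.0]
wrist_force: [-1.5, 0.2, -1.4]
opening: 0.164
grasp_force: 59.0
[ 0.5045108  -0.13237327  0.0659456 ] [-1.48326585  0.24508215 -1.37997499]
depth -0.05: lat -0.43 mm, z -0.49 mm
depth 0: lat -0.45 mm, z -0.48 mm
depth 0.03: lat -0.46 mm, z -0.48 mm
yaw 76.4473717959997 pitch 0.005878826234833456
time_s: 6.3
eef_pos: [0.515, -0.089, 0.0658]
eef_rot: [-0.0, 0.786, 0.618, -0.0]
wrist_force: [-0.4, -0.3, -1.2]
opening: 0.159
grasp_force: 59.0
```

In the tool's units: 0.01 m / 0.6 = 0.0167, -0.0004 m / 0.6 = -0.0007.

```bash
echo '[[0, -0.0007, -0.0007, 0, 0, 0, 0], [0.0083, -0.0007, -0.0007, 0, 0, 0, 0], [0.0167, -0.0007, -0.0007, 0, 0, 0, 0], [0.0167, -0.0007, -0.0007, 0, 0, 0, 0]]' | python3 -m jog; echo '[[0.0083, 0, 0, 0, 0, 0, 0], [0.0133, 0, 0, 0, 0, 0, 0], [0.0133, 0, 0, 0, 0, 0, 0]]' | python3 -m jog; python3 -c '
from h import *
p,d=optics.camera("side");cv2.imwrite("pics/s4.png",cv2.resize(p[140:300,250:410],None,fx=3.7,fy=3.7,interpolation=cv2.INTER_CUBIC))
o=get_obs();print(rot().T@o["wrist_force"],rot().T@o["torque"])'
```

```text
time_s: 6.8
eef_pos: [0.5169, -0.0794, 0.0661]
eef_rot: [-0.0, 0.786, 0.618, -0.0]
wrist_force: [0.3, 0.2, -1.6]
opening: 0.164
grasp_force: 59.0
time_s: 7.18
eef_pos: [0.5189, -0.0717, 0.0662]
eef_rot: [-0.0, 0.786, 0.618, -0.0]
wrist_force: [-0.4, 0.1, -2.4]
opening: 0.166
grasp_force: 59.0
[ 0.44988596 -0.14897357  2.06981214] [ 0.00659699 -0.07044842  0.03393278]
```

View pics/s4.png

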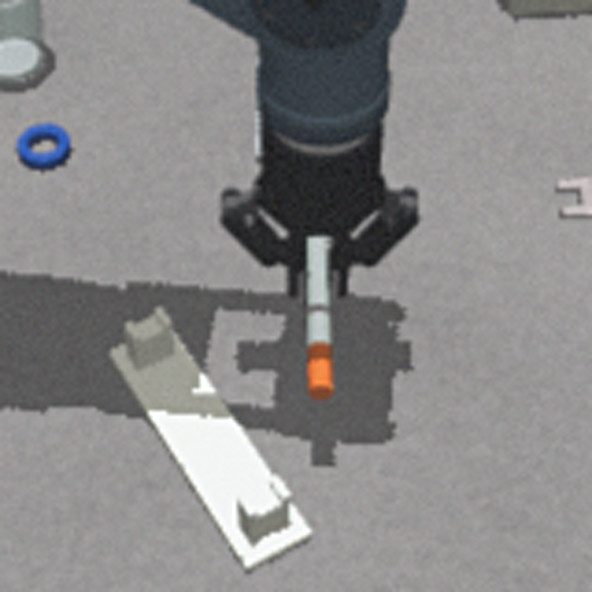

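The side view shows the rod level with its tail at crop (320,385) and the gripper hiding the gland. There are no side loads, so I continue slowly to the seal.

In the tool's units: 0.004 m / 0.6 = 0.0067.

```bash
f(){ python3 -c '
from h import *
o=get_obs();e=o["eef_pos"];n=np.array([.234,.972]);print("t",round(o["time_s"],2),"nose",round((e[:2]-[.5473,.0447])@n*1e3+142,1),"F",np.round(rot().T@o["wrist_force"],2),"T",np.round(rot().T@o["torque"],3))'; }
declare -f f > f.sh
echo '[[0.0067, 0, 0, 0, 0, 0, 0], [0.0067, 0, 0, 0, 0, 0, 0]]' | python3 -m jog >/dev/null; f
echo '[[0.0067, 0, 0, 0, 0, 0, 0], [0.0067, 0, 0, 0, 0, 0, 0]]' | python3 -m jog >/dev/null; f
echo '[[0.0067, 0, 0, 0, 0, 0, 0], [0.0067, 0, 0, 0, 0, 0, 0]]' | python3 -m jog >/dev/null; f
echo '[[0.0067, 0, 0, 0, 0, 0, 0], [0.0067, 0, 0, 0, 0, 0, 0]]' | python3 -m jog >/dev/null; f
```

```text
t 7.47 nose 26.2 F [-0.07 -0.24  2.16] T [-0.031 -0.086  0.001]
t 7.72 nose 29.5 F [-3.83  0.26  1.29] T [ 0.074 -0.698 -0.085]
t 7.97 nose 32.6 F [-7.13 -0.42 -0.26] T [ 0.076 -1.166 -0.091]
t 8.22 nose 37.1 F [-3.24 -1.17  0.16] T [ 0.025 -0.6   -0.107]
```

In the tool's units: 0.007 m / 0.6 = 0.0117, 0.004 m / 0.6 = 0.0067.

```bash
. ./f.sh
echo '[[0.0067, 0, 0, 0, 0, 0, 0], [0.0117, 0, 0, 0, 0, 0, 0], [0.0117, 0, 0, 0, 0, 0, 0]]' | python3 -m jog >/dev/null; f
echo '[[0.0067, 0, 0, 0, 0, 0, 0], [0.0133, 0, 0, 0, 0, 0, 0], [0.0167, 0, 0, 0, 0, 0, 0]]' | python3 -m jog >/dev/null; f
echo '[[0.0067, 0, 0, 0, 0, 0, 0], [0.0133, 0, 0, 0, 0, 0, 0], [0.0167, 0, 0, 0, 0, 0, 0]]' | python3 -m jog >/dev/null; f
```

```text
t 8.6 nose 44.3 F [-4.69 -0.12  0.06] T [-0.025 -0.769 -0.034]
t 8.97 nose 53.2 F [-12.02   0.25   2.2 ] T [-0.007 -1.952 -0.036]
t 9.35 nose 63.3 F [-11.82  -0.09   3.64] T [-0.    -1.887 -0.07 ]
```

In the tool's units: 0.015 m / 0.6 = 0.025, 0.01 m / 0.6 = 0.0167.

```bash
. ./f.sh
echo '[[0.0083, 0, 0, 0, 0, 0, 0], [0.0167, 0, 0, 0, 0, 0, 0], [0.025, 0, 0, 0, 0, 0, 0], [0.025, 0, 0, 0, 0, 0, 0]]' | python3 -m jog >/dev/null; f
echo '[[0.0083, 0, 0, 0, 0, 0, 0], [0.0167, 0, 0, 0, 0, 0, 0], [0.025, 0, 0, 0, 0, 0, 0], [0.025, 0, 0, 0, 0, 0, 0]]' | python3 -m jog >/dev/null; f
```

```text
t 9.85 nose 79.7 F [-3.15  0.01  4.  ] T [-0.07  -0.442  0.076]
t 10.35 nose 94.9 F [-2.5   1.03  4.01] T [-0.064 -0.487  0.032]
```

In the tool's units: 0.015 m / 0.6 = 0.025, 0.01 m / 0.6 = 0.0167.

```bash
. ./f.sh
echo '[[0.0083, 0, 0, 0, 0, 0, 0], [0.0167, 0, 0, 0, 0, 0, 0], [0.025, 0, 0, 0, 0, 0, 0]]' | python3 -m jog >/dev/null; f
echo '[[0.0083, 0, 0, 0, 0, 0, 0], [0.0133, 0, 0, 0, 0, 0, 0]]' | python3 -m jog >/dev/null; f
python3 -c '
from rod import *
o=get_obs(); c=optics.camera_params("wrist");p,d=optics.camera("wrist");cv2.imwrite("pics/w5.png",p)
h=cv2.cvtColor(p,cv2.COLOR_BGR2HSV);m=cv2.inRange(h,(100,120,30),(125,255,255));m[:,:280]=0;m[:,370:]=0;m[300:]=0;ys,xs=np.nonzero(m);v=ys.max();u=xs[ys>v-4].mean();print(v,u)
P=cloud("wrist",d,c);print(rot().T@(P[v-3,int(u)]-o["eef_pos"]))'
```

```text
t 10.72 nose 108.4 F [-10.22  -0.22   3.29] T [-0.059 -1.676  0.006]
t 10.97 nose 116.6 F [-11.94   0.46   4.  ] T [-0.054 -1.823  0.035]
240 322.541935483871
[ 0.0261568  -0.00031892 -0.03473926]
```

View pics/w5.png

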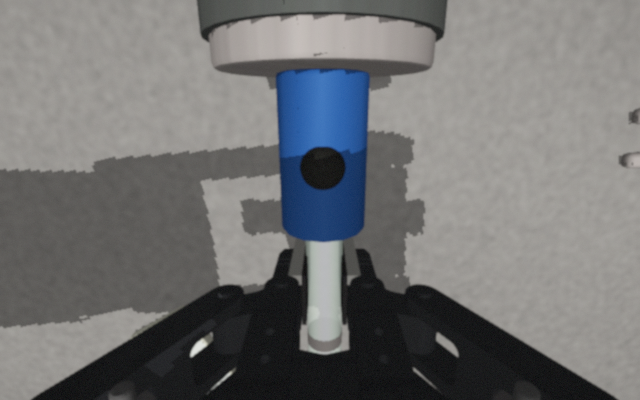

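The rod is about 116 mm in (mouth edge at row 240, about 26 mm ahead of the grasp). Release, then slide back along the rod.

In the tool's units: -0.076 m / 0.6 = -0.1267, -0.06 m / 0.6 = -0.1.

```bash
. ./f.sh
echo '[[0, 0, 0, 0, 0, 0, 0.3], [0, 0, 0, 0, 0, 0, 0.5], [0, 0, 0, 0, 0, 0, 0.5], [0, 0, 0, 0, 0, 0, 0.5], [0, 0, 0, 0, 0, 0, 0.5]]' | python3 -m jog;f
echo '[[-0.0333, 0, 0, 0, 0, 0, 0.5], [-0.0667, 0, 0, 0, 0, 0, 0.5], [-0.1, 0, 0, 0, 0, 0, 0.5], [-0.1267, 0, 0, 0, 0, 0, 0.5], [-0.1267, 0, 0, 0, 0, 0, 0.5], [-0.1267, 0, 0, 0, 0, 0, 0.5]]' | python3 -m jog;f
python3 -c '
from rod import *
o=get_obs(); c=optics.camera_params("wrist");p,d=optics.camera("wrist");cv2.imwrite("pics/w6.png",p);np.save("pics/w6.npy",d)
pt,a,r,n=rod(d,c,(296,352,100,235),tool=o["eef_pos"]);print(pt,r,n);report(pt,a);print("tool",rot().T@(pt-o["eef_pos"]),rot().T@a)'
```

```text
time_s: 11.65
eef_pos: [0.5416, 0.0214, 0.0663]
eef_rot: [0.0, 0.786, 0.618, 0.0]
wrist_force: [-0.6, 0.3, -0.3]
opening: 0.503
grasp_force: 0.0
t 11.65 nose 118.0 F [ 0.18 -0.61  0.35] T [ 0.044 -0.017 -0.042]
time_s: 12.4
eef_pos: [0.5236, -0.0522, 0.0662]
eef_rot: [-0.0, 0.786, 0.618, 0.0]
wrist_force: [-0.3, 0.1, -0.7]
opening: 0.499
grasp_force: 0.0
t 12.4 nose 42.2 F [ 0.08 -0.29  0.74] T [-0.008 -0.007 -0.051]
[ 0.53599245 -0.0030745   0.08275572] 0.00899947303299347 5425
depth -0.05: lat -0.18 mm, z -0.85 mm
depth 0: lat -0.14 mm, z -0.68 mm
depth 0.03: lat -0.11 mm, z -0.58 mm
yaw 76.52604390487262 pitch 0.1881291627722071
tool [ 0.05069382  0.00037631 -0.01652671] [ 0.99998903 -0.00354797 -0.00305649]
```

View pics/w6.png

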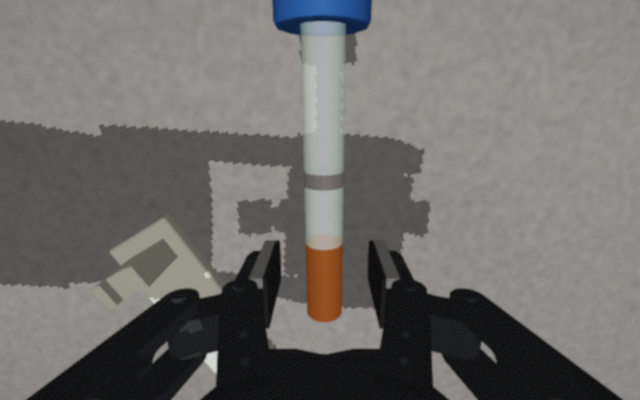

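The lamp stays level in the bore, with its orange tail (rows 240–320) between the open pads. Close there, and push in small steps.

In the tool's units: 0.02 m / 0.6 = 0.0333, 0.015 m / 0.6 = 0.025.

```bash
sed -i 's/+142/+217/' f.sh; . ./f.sh
echo '[[0, 0, 0, 0, 0, 0, 0.2], [0, 0, 0, 0, 0, 0, 0], [0, 0, 0, 0, 0, 0, 0], [0, 0, 0, 0, 0, 0, 0], [0, 0, 0, 0, 0, 0, 0]]' | python3 -m jog;f
echo '[[0.0083, 0, 0, 0, 0, 0, 0], [0.0167, 0, 0, 0, 0, 0, 0], [0.025, 0, 0, 0, 0, 0, 0], [0.0333, 0, 0, 0, 0, 0, 0]]' | python3 -m jog >/dev/null; f
echo '[[0.0042, 0, 0, 0, 0, 0, 0], [0.0083, 0, 0, 0, 0, 0, 0], [0.0125, 0, 0, 0, 0, 0, 0], [0.0167, 0, 0, 0, 0, 0, 0]]' | python3 -m jog >/dev/null; f
```

```text
time_s: 13.08
eef_pos: [0.5235, -0.0521, 0.0662]
eef_rot: [-0.0, 0.786, 0.618, 0.0]
wrist_force: [-0.6, 4.0, 0.6]
opening: 0.163
grasp_force: 58.4
t 13.07 nose 117.4 F [ 3.79 -1.52 -0.59] T [ 0.107  0.609 -0.097]
t 13.57 nose 133.3 F [-14.79  -1.61  -1.9 ] T [ 0.313 -2.342 -0.212]
t 14.07 nose 143.2 F [-16.46  -2.2   -1.56] T [ 0.365 -2.505 -0.127]
```

In the tool's units: 0.003 m / 0.6 = 0.005, 0.002 m / 0.6 = 0.0033.

```bash
. ./f.sh
echo '[[0.0017, 0, 0, 0, 0, 0, 0], [0.0033, 0, 0, 0, 0, 0, 0], [0.005, 0, 0, 0, 0, 0, 0]]' | python3 -m jog >/dev/null; f
echo '[[0.0017, 0, 0, 0, 0, 0, 0], [0.0033, 0, 0, 0, 0, 0, 0]]' | python3 -m jog >/dev/null; f
echo '[[0.0017, 0, 0, 0, 0, 0, 0], [0.0033, 0, 0, 0, 0, 0, 0]]' | python3 -m jog >/dev/null; f
echo '[[0.0017, 0, 0, 0, 0, 0, 0], [0.0033, 0, 0, 0, 0, 0, 0]]' | python3 -m jog >/dev/null; f
echo '[[0.0017, 0, 0, 0, 0, 0, 0], [0.0033, 0, 0, 0, 0, 0, 0]]' | python3 -m jog >/dev/null; f
```

```text
t 14.45 nose 146.1 F [-15.95  -2.29  -1.77] T [ 0.369 -2.522 -0.154]
t 14.7 nose 148.0 F [-17.13  -1.54  -2.38] T [ 0.333 -2.577 -0.19 ]
t 14.95 nose 150.0 F [-13.82  -3.7   -3.26] T [ 0.402 -2.212 -0.165]
t 15.2 nose 152.0 F [-16.18  -2.81  -3.14] T [ 0.424 -2.52  -0.16 ]
t 15.45 nose 154.0 F [-16.39  -1.77  -2.36] T [ 0.357 -2.631 -0.185]
```

In the tool's units: 0.001 m / 0.6 = 0.0017.

```bash
. ./f.sh
echo '[[0.0017, 0, 0, 0, 0, 0, 0]]' | python3 -m jog >/dev/null; f
echo '[[0.0017, 0, 0, 0, 0, 0, 0]]' | python3 -m jog >/dev/null; f
echo '[[0.0017, 0, 0, 0, 0, 0, 0]]' | python3 -m jog >/dev/null; f
echo '[[0.0017, 0, 0, 0, 0, 0, 0]]' | python3 -m jog >/dev/null; f
echo '[[0.0017, 0, 0, 0, 0, 0, 0]]' | python3 -m jog >/dev/null; f
```

```text
t 15.57 nose 154.8 F [-18.55  -1.28  -2.79] T [ 0.451 -2.956 -0.173]
t 15.7 nose 155.5 F [-18.3   -2.11  -2.61] T [ 0.345 -2.783 -0.153]
t 15.82 nose 156.3 F [-20.08  -2.84  -3.2 ] T [ 0.455 -3.06  -0.148]
t 15.95 nose 157.0 F [-22.31  -2.43  -4.08] T [ 0.45  -3.39  -0.164]
t 16.07 nose 157.7 F [-24.07  -3.83  -4.13] T [ 0.463 -3.651 -0.116]
```

In the tool's units: 0.001 m / 0.6 = 0.0017.

```bash
. ./f.sh
echo '[[0.0017, 0, 0, 0, 0, 0, 0]]' | python3 -m jog >/dev/null; f
echo '[[0.0017, 0, 0, 0, 0, 0, 0]]' | python3 -m jog >/dev/null; f
echo '[[0.0017, 0, 0, 0, 0, 0, 0]]' | python3 -m jog >/dev/null; f
```

```text
t 16.2 nose 158.4 F [-22.59  -4.1   -3.91] T [ 0.517 -3.413 -0.162]
t 16.32 nose 159.2 F [-25.29  -3.59  -3.07] T [ 0.558 -3.713 -0.18 ]
t 16.45 nose 159.9 F [-26.39  -4.25  -3.46] T [ 0.572 -4.068 -0.128]
```

Contact was felt from about 154 mm (drag about 16 N, slope about 1.5 N/mm). The last steps overshot to roughly 9–10 N on top of drag, so I'll back off and approach again.

In the tool's units: -0.008 m / 0.6 = -0.0133, -0.006 m / 0.6 = -0.01.

```bash
. ./f.sh
echo '[[-0.0033, 0, 0, 0, 0, 0, 0], [-0.0067, 0, 0, 0, 0, 0, 0], [-0.01, 0, 0, 0, 0, 0, 0], [-0.0133, 0, 0, 0, 0, 0, 0], [-0.0133, 0, 0, 0, 0, 0, 0]]' | python3 -m jog >/dev/null; f
echo '[[0.0017, 0, 0, 0, 0, 0, 0]]' | python3 -m jog >/dev/null; f
echo '[[0.0017, 0, 0, 0, 0, 0, 0]]' | python3 -m jog >/dev/null; f
```

```text
t 17.07 nose 158.7 F [ 3.81 -1.44 -2.29] T [0.17  0.624 0.005]
t 17.2 nose 158.7 F [-2.13 -1.06 -3.18] T [ 0.289 -0.384 -0.011]
t 17.32 nose 158.8 F [-8.2  -3.36 -4.65] T [ 0.382 -1.169 -0.011]
```

Careful with the scale: shifts go in shares of 0.6 m and turns go in shares of pi rad. That gives: -0.005 m / 0.6 = -0.0083, -0.004 m / 0.6 = -0.0067.

```bash
. ./f.sh
echo '[[-0.0033, 0, 0, 0, 0, 0, 0], [-0.0067, 0, 0, 0, 0, 0, 0], [-0.0083, 0, 0, 0, 0, 0, 0]]' | python3 -m jog >/dev/null; f
echo '[[-0.0017, 0, 0, 0, 0, 0, 0], [-0.0033, 0, 0, 0, 0, 0, 0]]' | python3 -m jog >/dev/null; f
echo '[[-0.0017, 0, 0, 0, 0, 0, 0], [-0.0033, 0, 0, 0, 0, 0, 0]]' | python3 -m jog >/dev/null; f
echo '[[-0.0017, 0, 0, 0, 0, 0, 0], [-0.0033, 0, 0, 0, 0, 0, 0]]' | python3 -m jog >/dev/null; f
```

```text
t 17.7 nose 157.1 F [10.04 -0.72 -2.63] T [ 0.163  1.491 -0.07 ]
t 17.95 nose 155.6 F [14.29 -0.46 -1.66] T [ 0.112  2.174 -0.111]
t 18.2 nose 153.9 F [14.47 -0.   -0.68] T [ 0.076  2.336 -0.04 ]
t 18.45 nose 152.0 F [16.26 -0.42 -1.22] T [ 0.085  2.434 -0.021]
```

```bash
. ./f.sh
echo '[[0.0017, 0, 0, 0, 0, 0, 0], [0.0033, 0, 0, 0, 0, 0, 0], [0.005, 0, 0, 0, 0, 0, 0], [0.0067, 0, 0, 0, 0, 0, 0]]' | python3 -m jog >/dev/null; f
echo '[[0.0017, 0, 0, 0, 0, 0, 0], [0.0033, 0, 0, 0, 0, 0, 0]]' | python3 -m jog >/dev/null; f
echo '[[0.0017, 0, 0, 0, 0, 0, 0]]' | python3 -m jog >/dev/null; f
echo '[[0.0017, 0, 0, 0, 0, 0, 0]]' | python3 -m jog >/dev/null; f
```

```text
t 18.95 nose 152.1 F [-5.19 -1.77 -3.47] T [ 0.304 -0.775 -0.151]
t 19.2 nose 152.3 F [-14.1   -2.75  -3.48] T [ 0.436 -2.051 -0.138]
t 19.32 nose 152.4 F [-17.09  -2.6   -3.42] T [ 0.434 -2.677 -0.218]
t 19.45 nose 153.1 F [-15.15  -2.86  -4.21] T [ 0.395 -2.313 -0.167]
```

In the tool's units: 0.001 m / 0.6 = 0.0017.

```bash
. ./f.sh
echo '[[0.0017, 0, 0, 0, 0, 0, 0]]' | python3 -m jog >/dev/null; f
echo '[[0.0017, 0, 0, 0, 0, 0, 0]]' | python3 -m jog >/dev/null; f
echo '[[0.0017, 0, 0, 0, 0, 0, 0]]' | python3 -m jog >/dev/null; f
```

```text
t 19.57 nose 154.0 F [-18.05  -3.17  -3.88] T [ 0.474 -2.764 -0.192]
t 19.7 nose 154.7 F [-19.56  -2.97  -3.8 ] T [ 0.541 -3.021 -0.133]
t 19.82 nose 155.5 F [-18.89  -3.42  -3.98] T [ 0.411 -2.821 -0.195]
```

```bash
. ./f.sh
echo '[[0.0017, 0, 0, 0, 0, 0, 0]]' | python3 -m jog >/dev/null; f
echo '[[0, 0, 0, 0, 0, 0, 0]]' | python3 -m jog >/dev/null; f
echo '[[0, 0, 0, 0, 0, 0, 0], [0, 0, 0, 0, 0, 0, 0]]' | python3 -m jog >/dev/null; f
```

```text
t 19.95 nose 156.2 F [-20.96  -3.07  -4.09] T [ 0.512 -3.189 -0.2  ]
t 20.07 nose 156.5 F [-19.16  -2.38  -4.63] T [ 0.552 -2.92  -0.188]
t 20.32 nose 156.4 F [-18.93  -3.47  -3.47] T [ 0.472 -2.874 -0.189]
```

In the tool's units: -0.0035 m / 0.6 = -0.0058, -0.002 m / 0.6 = -0.0033.

```bash
. ./f.sh
echo '[[-0.0033, 0, 0, 0, 0, 0, 0], [-0.0058, 0, 0, 0, 0, 0, 0], [-0.0058, 0, 0, 0, 0, 0, 0]]' | python3 -m jog >/dev/null; f
echo '[[0, 0, 0, 0, 0, 0, 0.3], [0, 0, 0, 0, 0, 0, 0.6], [0, 0, 0, 0, 0, 0, 0.8], [0, 0, 0, 0, 0, 0, 1], [0, 0, 0, 0, 0, 0, 1]]' | python3 -m jog
python3 - <<'E'
from h import *
o=get_obs(); c=optics.camera_params("wrist");p,d=optics.camera("wrist");cv2.imwrite("pics/w7.png",p)
E
```

```text
t 20.7 nose 156.4 F [-5.83 -1.6  -3.39] T [ 0.332 -0.929 -0.143]
time_s: 21.32
eef_pos: [0.5332, -0.0131, 0.0662]
eef_rot: [-0.0, 0.786, 0.618, 0.0]
wrist_force: [0.6, -0.6, 0.1]
opening: 0.999
grasp_force: 0.0
```

View pics/w7.png

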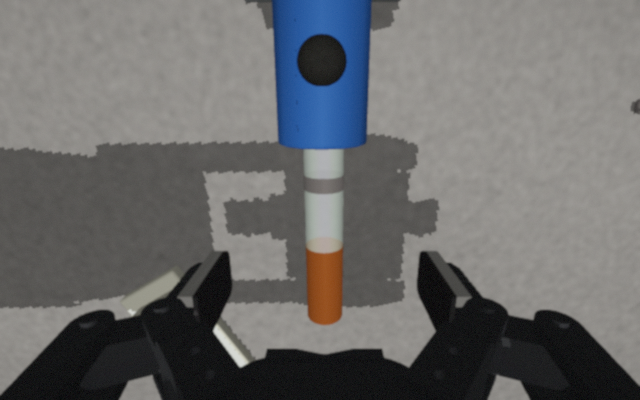

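The rod is released at home: the gland mouth is at row 147 and the orange tail ends at row 322, where it was held, so it did not slip. Raise the gripper clear and hand in.

In the tool's units: -0.13 m / 0.6 = -0.2167, -0.08 m / 0.6 = -0.1333.

```bash
echo '[[0, 0, -0.05, 0, 0, 0, 1], [0, 0, -0.1333, 0, 0, 0, 1], [0, 0, -0.2167, 0, 0, 0, 1], [0, 0, -0.2167, 0, 0, 0, 1], [0, 0, -0.2167, 0, 0, 0, 1], [0, 0, -0.2167, 0, 0, 0, 1]]' | python3 -m jog; python3 -c '
from bench import workorder
print(workorder.hand_in())'
```

```text
time_s: 22.12
eef_pos: [0.532, -0.0129, 0.1945]
eef_rot: [-0.001, 0.786, 0.618, -0.001]
wrist_force: [-0.1, -0.1, -0.6]
opening: 1.001
grasp_force: 0.0
the job is handed in; nothing more can be done
None
```

The lamp is home and released, about 156 mm deep, pressing the contact with an estimated 4 N; I handed the job in at 22 s, and `hand_in()` returned no verdict. On the first push I overshot to roughly 9–10 N (12 N would break it), so I backed off and approached again.

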